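Centre-punch the last drill spot of a bracket

TASK

Two of the three drill spots on the clamped angle bracket already carry studs. Take the automatic centre punch out of its leaning cradle, stand it upright on the spot that has no stud and press it straight down, no harder than it needs, until its inner spring snaps and the nose has gone right in. Then put the punch back in its cradle as it lay, without punching anywhere else or disturbing the tools lying around.

Things in the scene. Friction and masses are not known exactly. Their poses are not given: they have to be found in the camera images.
- punch: steel automatic centre punch, round, about 162 mm long, 0.35 kg. Origin on its axis at the barrel's lower mouth; +z along the axis, away from the nose. Barrel 22 mm thick from z = 0 to 75 mm, dark flange 34 mm across from 75 to 81, ribbed grip 22 mm thick from 81 to 142. Below the mouth stands a 9 mm thick pointed nose, 20 mm long. At the start it lies in the cradle
- punch_grip (a point): point on the punch's axis in the middle of its ribbed grip, 112 mm along +z from the punch's origin; same axes as the punch. The centre of mass lies about 65 mm nearer the nose
- nose (a joint): how far the nose is pushed into the barrel, m: 0 fully out, 0.010 fully in (hard stop). The push needed starts at 2 N, climbs to about 9 to 13 N between 0.003 and 0.006 (it differs each time), then collapses to about 3 N for the rest of the way (the snap); the nose comes out again by itself when let go
- bracket: fixed aluminium angle bracket, plate 80 x 210 x 10 mm (x, y, z) on a dark packing block, top face 32 mm above the bench. Origin under its middle on the bench. An upright flange 6 mm thick along the +x edge rises 29 mm above the plate; at both y ends (beyond 80 mm) a toe clamp with a nut stands 20 mm above it. Three drill spots in a row along y, 50 mm apart, each on a scribed cross
- spot_0 (a point): drill spot on the plate's top face at bracket x = -8, y = +50 mm
- spot_1 (a point): drill spot on the plate's top face at bracket x = -8, y = 0
- spot_2 (a point): drill spot on the plate's top face at bracket x = -8, y = -50 mm
- stud_1: fixed threaded stud with a 19 mm hexagon nut at its foot, 42 mm tall, standing on one of the three spots; origin at its foot on the plate
- stud_2: a second stud like stud_1, on another of the three spots. The spot left over, inside a scribed circle 18 mm across, is the one to punch
- cradle: fixed cradle: grey base 130 x 80 x 12 mm with an open dark V trough leaning 40 degrees from vertical, its upper end towards the cradle's -x (the robot's side). Origin on the bench, below cradle_low. The barrel lies in the trough, which is open on its upper (+x) side and top end; the flange rests on the trough's upper end, 75 mm along the axis from cradle_low
- cradle_low (a point): where the punch's origin is when it lies home in the cradle: 48 mm above the cradle's origin
- cradle_grip (a point): where punch_grip is when the punch lies home: 112 mm from cradle_low along the leaning axis
- caliper: caliper, 67 x 220 x 12 mm, lying on the bench as a bystander; origin centre of its underside
- screwdriver: screwdriver, 136 mm long, bystander on the bench; origin centre of its underside
- spanner: open-ended spanner, 155 mm long, bystander on the bench; origin centre of its underside
- marker: paint marker, 124 mm long, bystander on the bench; origin centre of its underside

How it is judged (in metres and radians):
On the way, in this order (a step that is already met when the one before it is completed fails the run):
1. the punch is lifted well clear of its cradle (distance between punch and cradle_low above 0.09 m), for 0.1 s.
2. standing upright (within 8 degrees) on the spot without a stud (axis within 7 mm of it), the punch is pressed until it has snapped: nose in by more than 8.4 mm (value of joint nose above 0.0084 m and angle between punch's own z axis and vertical below 0.14 rad and contact force between punch and bracket above 0.5 N and ((horizontal distance between punch and spot_0 below 0.007 m and horizontal distance between each of stud_1, stud_2 and spot_0 above 0.02 m) or (horizontal distance between punch and spot_1 below 0.007 m and horizontal distance between each of stud_1, stud_2 and spot_1 above 0.02 m) or (horizontal distance between punch and spot_2 below 0.007 m and horizontal distance between each of stud_1, stud_2 and spot_2 above 0.02 m))), for 0.05 s.
At the end, for the whole second after the job is handed in: The spot without a stud has been punched, and the punch lies home in its cradle at rest: its lower barrel mouth within 12 mm and its grip within 15 mm of where they lay at the start, nose out again (pushed in less than 3 mm) (distance between punch and cradle_low below 0.012 m and distance between punch_grip and cradle_grip below 0.015 m and value of joint nose below 0.003 m and linear speed of punch below 0.02 m/s); the robot touches nothing.
It fails at once if the punch is snapped anywhere but at a drill spot (nose in by more than 6 mm with the axis over 15 mm from every spot) (value of joint nose above 0.006 m and horizontal distance between punch and spot_0 above 0.015 m and horizontal distance between punch and spot_1 above 0.015 m and horizontal distance between punch and spot_2 above 0.015 m).
It fails at once if the punch is pressed on the bracket with more than 45 N (contact force between punch and bracket above 45 N).
It fails at once if a tool lying around is moved by more than 30 mm (distance of any of caliper, screwdriver, spanner, marker from where it was at the start of the episode above 0.03 m).
It also fails if it takes over 61 s, if anything falls off the work surface, if the arm or the gripper's body presses on something with over 40 N, if the wrist force passes 120 N, or if a joint passes its speed limit or range.

ROBOT

A 6-joint arm with a two-finger parallel gripper is mounted at the origin on a cart in front of the work surface, level with it; the furniture and walls round the work are solid. World frame = base frame: x ahead of the robot, y to its left, z up, the work surface at z = 0. Lengths are in m, angles in degrees, forces in N, time in s.
With the tool pointing down it reaches from about 0.3 to 0.75 m from the base axis. Payload 8.5 kg.
Tool frame: the origin (TCP) lies midway between the tips of the shut fingers; the grasp point (between the pads) lies 19 mm behind it (env.tcp_to_grasp is the z of the grasp point in the tool frame, in m); z points along the fingers, y is the line along which they close (so a half turn about z gives the same grasp; the last joint's range is limited). The gripper opens to 85 mm and grips with 20 to 120 N. Pads are 22 mm wide; open, the fingers measure 114 mm over their backs; the gripper's body (76 mm by 85 mm) begins 54 mm behind the grasp point. The pads swing forward as they close: fully open they stand 13 mm farther back than shut.
Start: joints at [62.607, 21.807, 74.336, -0, 83.858, -12.336], TCP at [0.143, 0.531, 0.21] pointing down, gripper open.
Joint ranges: [-178.18, 178.18], [-50.72, 133.34], [12.68, 142.11], [-81.47, 261.47], [9.98, 163.14], [-165.26, 165.26]. Speed limits (degrees/s): [136.94, 136.94, 180, 180, 180, 180].

INTERFACE

Orientations are given as a 3x3 rotation matrix whose columns are the frame's x, y, z axes.
In Python, from rig import env, imaging, job, models gives the robot as it stands. The module is installed in compiled form; this text tells all that it offers.
- The arm moves only by the tool jog_arm, never from a script. Its argument "plan" is text: rows parted by semicolons, each of 7 numbers parted by spaces: the turn, a rotation vector about the tool's x, y, z in degrees, then the shift along the tool's x, y, z in cm, then the closure in counts, from 0 (fully open) to 255 (shut). In form: rx ry rz x y z claw; .... A call has 1 to 10 rows; each row shifts and turns the commanded pose from where the row before left it, along the tool's axes as they then stand; what a row does not reach is not made up. A row lasts 1/12 s, in which the tool goes at most 41.7 mm and 7.16 degrees, less where a joint would pass 70% of its speed; a pose out of reach is approached as far as the arm can. A call with a gripper value outside its range is refused whole. The fingers move at their own pace and stop on an object; "grip_force" is the grip in N (left out, the last holds). Time passes only in rows, so rows that do not move let the fingers close. It gives the time, the measured TCP pose, the force, the opening and the grip force at its end, in the units of the state.
- env.observe(): the state, without advancing time (a new reading comes with each control period).
- imaging.get_image(name): name is "scene" or "top"; returns a dict with "pixels" (384x512x3 uint8, red, green, blue), "depth" (384x512 float32, m along the optical axis (not along the pixel's ray), 0 where there is no reading), "fov_y" (degrees; the focal length in pixels is half the picture's height over the tangent of half this angle, whatever the lens; pixels are square), "cx", "cy" (the principal point, pixels), "world_from_camera" (4x4, takes a point from camera to world coordinates). Camera axes: x right, y down, z forward; pixel columns grow to the right and rows downward; lengths in m; the calibration is good to about 2 mm. A picture is of the moment at which its call begins.
- job.close_job(): hands the job in; it is judged then, once.
Trained networks look in the newest picture that a camera, given by its name, has taken for a name from the list of things; names that differ only in an ending like _2 or _b are one class to them, and where a whole thing is asked for, a point or a joint stands for the part that bears it (a point fixed in the world has none). Each returns a list of dicts, best first, with "confidence" (0 to 1); they miss things now and then, are a little off and sometimes report something else, mostly with a low value. They report only what shows in the picture. A call takes as long as a camera call.
- models.outline_of(camera, query): "region" (384x512 bool, what is visible of it) and "bbox" ([centre column, centre row, width, height] in pixels, round what is visible of it).
- models.tip_of(camera, query): "at" ([column, row] in pixels: a listed point, or the origin of a listed thing).
The state is a dict: "time_s": time; "q": joint angles; "qvel": joint speeds; "joint_efforts": joint torques, N m; "position": TCP position; "tool_rot": TCP orientation; "ft_force": force on the tool from outside, world axes, zero at the start; "wrist_torque": the same for the moment, N m; "grip_width": finger opening in m; "gripper_force": force on a finger pad.
Only numpy, scipy, OpenCV 4.12 (cv2) and the standard library are available. Lean on these libraries where they do the work, as an engineer would, in place of code of your own. Each camera call takes 0.05 s, during which the arm holds its last target. There are 200 camera calls.

## Working session

There is one attempt and no reset: what is moved stays moved. The work goes in short steps, Python scripts to look and compute and a tool call to move; the robot and the scene stay as the last step left them, time stands still between calls to the robot, and variables do not carry over. Pictures are saved under pics/ and viewed, at most 10 in all, crops included, and the job is handed in when it is done.

Besides the shell and the picture viewer there is one more tool, called by a JSON object that holds its "api" and its "payload", one argument or row to a line. jog_arm: Moves the arm, as the interface text tells. Its arguments: {"type":"object","properties":{"plan":{"type":"string"},"grip_force":{"type":"number"}},"required":["plan"]}

```bash
mkdir -p pics
cat > h.py <<'E'
import numpy as np, cv2
from rig import env, imaging, job, models
def K(im):
    f=im["pixels"].shape[0]/2/np.tan(np.radians(im["fov_y"])/2); return f,im["cx"],im["cy"]
def cloud(im):
    f,cx,cy=K(im); d=im["depth"]; v,u=np.mgrid[:d.shape[0],:d.shape[1]]
    P=np.stack([(u-cx)/f*d,(v-cy)/f*d,d],-1); T=im["world_from_camera"]
    return P@T[:3,:3].T+T[:3,3]
def on_plane(im,uv,z):
    f,cx,cy=K(im); T=im["world_from_camera"]
    r=T[:3,:3]@np.array([(uv[0]-cx)/f,(uv[1]-cy)/f,1]); o=T[:3,3]
    return o+r*(z-o[2])/r[2]
def save(im,name,crop=None,s=1):
    p=im["pixels"][...,::-1]
    if crop: p=p[crop[1]:crop[3],crop[0]:crop[2]]
    cv2.imwrite("pics/"+name,cv2.resize(p,None,fx=s,fy=s,interpolation=cv2.INTER_CUBIC))
E
python3 - <<'E'
from h import *
np.set_printoptions(precision=4,suppress=True)
ims={}
for c in("scene","top"):
    im=imaging.get_image(c); save(im,c+"0.png",s=1.5); ims[c]=im
    print(c,im["world_from_camera"],im["fov_y"])
    C=cloud(im)
    for q in("punch","punch_grip","cradle_low","cradle","bracket","spot_0","spot_1","spot_2","stud_1","nose"):
        try:
            for r in models.tip_of(c,q)[:3]:
                u,v=np.round(r["at"]).astype(int); print(c,q,r["confidence"],r["at"],C[v,u] if 0<=v<384 and 0<=u<512 else None)
        except Exception as e: print(q,e)
np.savez("i0.npz",**{c+"_"+k:v for c in ims for k,v in ims[c].items()})
print(env.observe(),env.tcp_to_grasp)
E
```

```text
scene [[ 0.7485 -0.3432  0.5675 -0.1448]
 [-0.6627 -0.4185  0.621  -0.7815]
 [ 0.0244 -0.8409 -0.5407  0.7834]
 [ 0.      0.      0.      1.    ]] 47.07440098785094
scene punch 0.79 [204.8, 172.9] [0.5414 0.2581 0.0603]
scene punch_grip 0.62 [185.4, 156.9] [0.4779 0.2674 0.1363]
scene cradle_low 0.72 [268.3, 243.4] [ 0.4853 -0.111   0.0311]
scene cradle_low 0.64 [208.9, 176.8] [0.5539 0.2549 0.042 ]
scene cradle 0.77 [208.5, 186.7] [0.5408 0.2443 0.0138]
scene bracket 0.75 [266.0, 245.0] [ 0.4761 -0.1134  0.0306]
scene bracket 0.58 [320.6, 323.0] [ 0.4126 -0.3722  0.0021]
scene spot_0 0.95 [251.0, 224.8] [ 0.4933 -0.0306  0.0408]
scene spot_0 0.89 [266.5, 238.3] [ 0.4949 -0.0922  0.0317]
scene spot_0 0.65 [278.0, 244.5] [ 0.493  -0.1413  0.0427]
scene spot_1 0.95 [251.0, 224.8] [ 0.4933 -0.0306  0.0408]
scene spot_1 0.89 [266.5, 238.3] [ 0.4949 -0.0922  0.0317]
scene spot_1 0.65 [278.0, 244.5] [ 0.493  -0.1413  0.0427]
scene spot_2 0.95 [251.0, 224.8] [ 0.4933 -0.0306  0.0408]
scene spot_2 0.89 [266.5, 238.3] [ 0.4949 -0.0922  0.0317]
scene spot_2 0.65 [278.0, 244.5] [ 0.493  -0.1413
[... 1156 characters left out ...]
 it knows: bracket, caliper, cradle, cradle_grip, cradle_low, marker, punch, punch_grip, screwdriver, spanner, spot, stud
{'time_s': 1.0, 'q': array([ 62.6086,  21.8052,  74.3357,   0.0015,  83.857 , -12.3348]), 'qvel': array([-0.0784,  0.0008,  0.0606,  0.0426,  0.045 , -0.0514]), 'joint_efforts': array([  0.0014, -44.8345, -23.1455,  -0.    ,   0.0005,  -0.    ]), 'position': array([0.1429, 0.5311, 0.2097]), 'tool_rot': array([[-0.9657,  0.2598, -0.    ],
       [ 0.2598,  0.9657,  0.    ],
       [ 0.    ,  0.    , -1.    ]]), 'ft_force': array([-0.1979, -0.05  ,  0.1234]), 'wrist_torque': array([ 0.0475,  0.0223, -0.0033]), 'gripper_force': 0.0, 'grip_width': 0.08534833839578958} -0.0187
```

View pics/scene0.png

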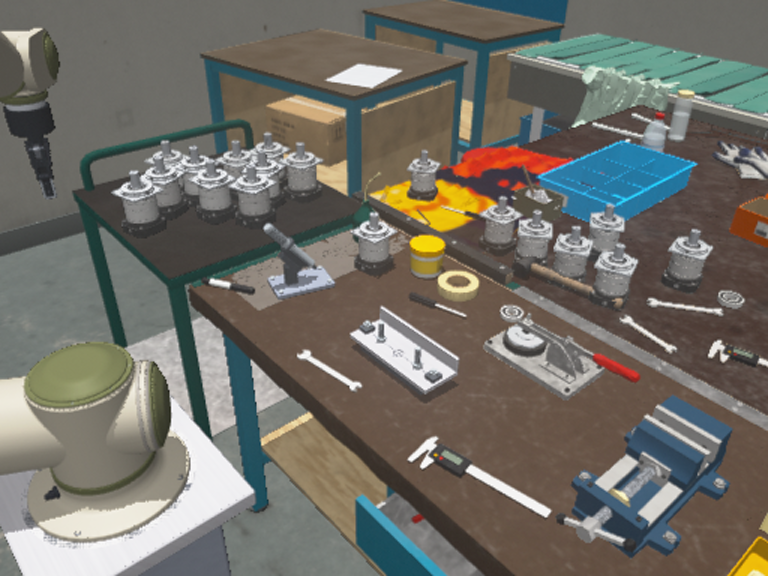

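View pics/top0.png

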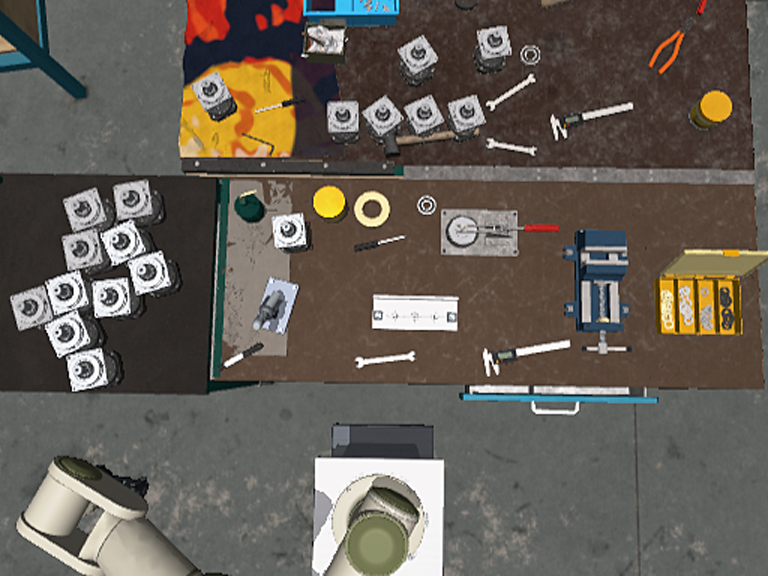

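The scene view shows the punch leaning in its cradle at about (192,165) unscaled. The bracket is at about (270,233), with studs on both outer spots and the scribed circle on the middle one at (265,235). So spot_1 is the one to punch. Next I'll fit the geometry.

```bash
cat > fit.py <<'E'
from h import *
np.set_printoptions(precision=4,suppress=True)
def rect(P):
    (c,s,a)=cv2.minAreaRect((P[:,:2]*1000).astype(np.float32)); return np.array(c)/1000,s,a
for c in("scene","top"):
    im=imaging.get_image(c); C=cloud(im)
    save(im,c+"_z.png",(150,120,310,270) if c=="scene" else (140,160,320,270),4)
    k=np.ones((3,3),np.uint8)
    X,Y,Z=np.moveaxis(C,-1,0)
    print(c,"bench z",np.median(Z[(X>.4)&(X<.45)&(Y>-.2)&(Y<.2)]))
    near=(abs(X-.5)<.09)&(abs(Y+.085)<.14)
    m=(near&(abs(Z-.032)<.004)).astype(np.uint8); m=cv2.morphologyEx(m,cv2.MORPH_OPEN,k)
    print("plate",rect(C[m>0]),m.sum(),"z",np.median(Z[m>0]))
    m=near&(Z>.052)&(Z<.066); print("flange",rect(C[m]),m.sum())
    near=(abs(X-.54)<.1)&(abs(Y-.25)<.1)
    m=(near&(abs(Z-.012)<.004)).astype(np.uint8); m=cv2.morphologyEx(m,cv2.MORPH_OPEN,k)
    print("base",rect(C[m>0]),m.sum())
    for q in("punch","cradle"):
        for r in models.outline_of(c,q)[:2]: print(q,r["confidence"],r["bbox"],r["region"].sum())
    g=near&(Z>.115)&(Z<.19); P=C[g]; n=len(P)
    w=P.mean(0); u,s,vt=np.linalg.svd(P-w); print("grip pts",n,w,vt[0],s/np.sqrt(n),P.max(0),P.min(0))
    np.save(c+"_grip.npy",C[near&(Z>.03)&(Z<.2)])
    for q in ("spot_1","stud_1"):
        for r in models.tip_of(c,q): print(q,r["confidence"],r["at"],on_plane(im,r["at"],.032))
E
python3 fit.py
```

```text
scene bench z -0.00029219999251828277
plate (array([ 0.5064, -0.0818]), (215.0265350341797, 78.87049865722656), 89.6973648071289) 1123 z 0.03178171550373965
flange (array([ 0.5221, -0.0828]), (210.2639617919922, 55.62712860107422), 89.54440307617188) 262
base (array([0.5235, 0.2652]), (82.56746673583984, 130.4282989501953), 70.946533203125) 393
punch 0.74 [194.0, 161.7, 34.2, 30.3] 192
cradle 0.72 [201.5, 183.1, 48.4, 31.0] 792
cradle 0.16 [269.8, 233.2, 74.6, 57.2] 2011
grip pts 133 [0.4774 0.2729 0.1372] [ 0.6925 -0.2071 -0.691 ] [0.0191 0.0063 0.0048] [0.5116 0.2903 0.1621] [0.4549 0.2559 0.1151]
spot_1 0.9 [254.9, 225.9] [ 0.5066 -0.0319  0.032 ]
spot_1 0.7 [265.1, 234.6] [ 0.5026 -0.0798  0.032 ]
spot_1 0.64 [279.1, 241.3] [ 0.5123 -0.1256  0.032 ]
stud_1 0.59 [257.9, 225.9] [ 0.5131 -0.0373  0.032 ]
stud_1 0.46 [279.7, 245.9] [ 0.5004 -0.1407  0.032 ]
top bench z -0.00020814440008232182
plate (array([ 0.5043, -0.0853]), (198.18896484375, 70.1119613647461), 89.58784484863281) 221 z 0.03144857401747614
flange (array([ 0.5227, -0.0854]), (205.05357360839844, 52.22621154785156), 89.6547622680664) 102
base (array([0.5236, 0.2524]), (53.30126953125, 110.85685729980469), 87.78267669677734) 93
punch 0.63 [177.7, 206.9, 13.7, 26.9] 192
grip pts 100 [0.4825 0.2742 0.1394] [-0.697   0.2073  0.6865] [0.0212 0.0064 0.0041] [0.5126 0.2908 0.1647] [0.4573 0.2581 0.1153]
spot_1 0.72 [264.4, 207.8] [ 0.5115 -0.0405  0.032 ]
spot_1 0.71 [276.2, 214.7] [ 0.4865 -0.0848  0.032 ]
spot_1 0.58 [288.0, 214.3] [ 0.4887 -0.1286  0.032 ]
```

View pics/scene_z.png

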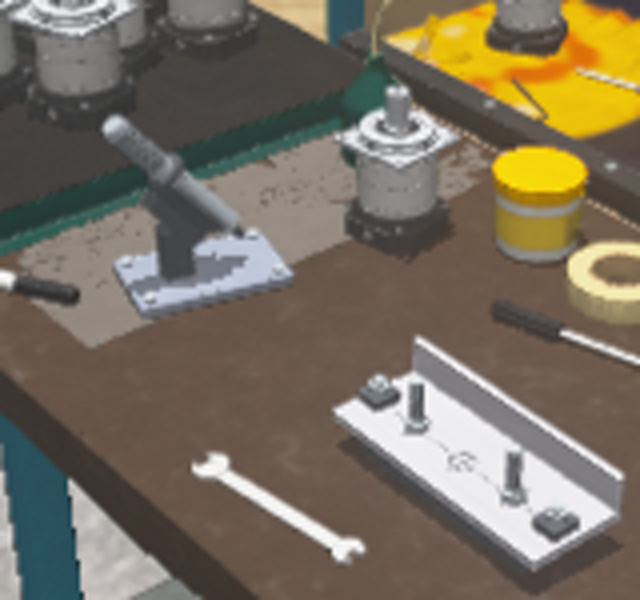

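The crop shows the punch grip's top end at crop (115,130). The free circle sits between the studs at crop (462,462), which is pixel (265.5,235.5). Next I'll fit the punch axis as a cylinder.

```bash
cat > cyl.py <<'E'
from h import *
from scipy.optimize import least_squares
np.set_printoptions(precision=4,suppress=True)
D=[]
for c in("scene","top"):
    im=imaging.get_image(c); C=cloud(im); X,Y,Z=np.moveaxis(C,-1,0)
    D.append(C[(abs(X-.49)<.07)&(abs(Y-.27)<.06)&(Z>.115)&(Z<.2)])
    print(c,"circle",on_plane(im,(265.5,235.5) if c=="scene" else (276.7,210.7),.032))
    m=(abs(X-.5)<.09)&(abs(Y+.085)<.15)&(Z>.05)&(Z<.066)&(X>.53)
    print("flange xmin/max,y",np.percentile(X[m],[3,97]),np.percentile(Y[m],[2,98]))
def ax(yaw,lean): return np.array([-np.sin(lean)*np.cos(yaw),-np.sin(lean)*np.sin(yaw),np.cos(lean)])
def solve(P,fl):
    def f(p):
        a=ax(p[2],p[3] if fl else np.radians(40)); d=P-np.array([p[0],p[1],.138])
        return np.linalg.norm(np.cross(d,a),axis=1)-.011
    r=least_squares(f,[.48,.27,np.radians(-18),np.radians(40)],loss="soft_l1",f_scale=.001)
    a=ax(r.x[2],r.x[3] if fl else np.radians(40)); 
    s=(P-np.array([r.x[0],r.x[1],.138]))@a
    print(r.x[:2],np.degrees(r.x[2:]),"res",np.sqrt(np.mean(r.fun**2)),"top s",np.percentile(s,[95,98,100]),"axis",a)
for P in D+[np.vstack(D)]:
    for fl in(0,1): solve(P,fl)
E
python3 cyl.py
```

```text
scene circle [ 0.5008 -0.0835  0.032 ]
flange xmin/max,y [0.5409 0.5489] [-0.1861  0.0181]
top circle [ 0.5014 -0.0865  0.032 ]
flange xmin/max,y [0.5425 0.5489] [-0.1848  0.0132]
[0.4763 0.2809] [-19.3333  40.    ] res 0.0026734434863019568 top s [0.0227 0.0241 0.0252] axis [-0.6065  0.2128  0.766 ]
[0.4757 0.2811] [-19.0401  43.1375] res 0.0026058163626955324 top s [0.0223 0.0239 0.025 ] axis [-0.6463  0.2231  0.7297]
[0.476  0.2781] [-14.1374  40.    ] res 0.0028697054426408174 top s [0.0245 0.0249 0.0257] axis [-0.6233  0.157   0.766 ]
[0.4756 0.2781] [-13.3277  41.9807] res 0.0027751627127387576 top s [0.024  0.0244 0.0255] axis [-0.6509  0.1542  0.7434]
[0.4765 0.28  ] [-18.7844  40.    ] res 0.002849769907957711 top s [0.0239 0.0247 0.0259] axis [-0.6086  0.207   0.766 ]
[0.4759 0.2801] [-18.1484  42.5973] res 0.002778917775056311 top s [0.0234 0.0242 0.0254] axis [-0.6432  0.2108  0.7361]
```

```bash
cat >> h.py <<'E'
from scipy.spatial.transform import Rotation as Ro
np.set_printoptions(precision=3,suppress=True)
a=np.array([-.608,.209,.766]); a/=np.linalg.norm(a)
grip=np.array([.4798,.2789,.1338]); spot=np.array([.5005,-.084,.032])
def frame(z,y):
    z=z/np.linalg.norm(z); y=y-z*(y@z); y/=np.linalg.norm(y); return np.column_stack([np.cross(y,z),y,z])
Rlean=frame(-a,np.array([.325,.946,0]))
def go(R,p):
    o=env.observe(); R0=np.array(o["tool_rot"])
    rv=Ro.from_matrix(R0.T@R).as_rotvec(degrees=True); d=p-o["position"]
    print("turn",rv,np.linalg.norm(rv),"| shift cm before turn",R0.T@d*100,"after turn",R.T@d*100,"t",o["time_s"])
E
python3 - <<'E'
from h import *
go(Rlean,grip-a*.0187+a*.12)
E
```

```text
turn [  1.368 -39.993   3.747] 40.191441258184895 | shift cm before turn [-32.591 -15.158  -0.167] after turn [-25.803 -12.901  21.441] t 1.6
```

{"api": "jog_arm", "payload": {
  "plan": "0 0 0 -3.26 -1.52 0 0;0 0 0 -3.26 -1.52 0 0;0 0 0 -3.26 -1.52 0 0;0 0 0 -3.26 -1.52 0 0;0 0 0 -3.26 -1.52 0 0;0 0 0 -3.26 -1.52 0 0;0 0 0 -3.26 -1.52 0 0;0 0 0 -3.26 -1.52 0 0;0 0 0 -3.26 -1.52 0 0;0 0 0 -3.26 -1.52 0 0",
  "grip_force": 80
}}

```text
time_s: 2.43
position: [0.4194, 0.2982, 0.2099]
tool_rot: [[-0.966, 0.26, 0.0], [0.26, 0.966, 0.0], [-0.0, 0.0, -1.0]]
ft_force: [-0.4, 0.3, 0.7]
grip_width: 0.0853
gripper_force: 0.0
```

{"api": "jog_arm", "payload": {
  "plan": "0.23 -6.67 0.62 0 0 0 0;0.23 -6.67 0.62 0 0 0 0;0.23 -6.67 0.62 0 0 0 0;0.23 -6.67 0.62 0 0 0 0;0.23 -6.67 0.62 0 0 0 0;0.23 -6.67 0.62 0 0 0 0;0 0 0 0 0 0 0;0 0 0 0 0 0 0"
}}

```text
time_s: 3.1
position: [0.4173, 0.3001, 0.2091]
tool_rot: [[-0.728, 0.322, 0.605], [0.246, 0.947, -0.208], [-0.639, -0.002, -0.769]]
ft_force: [0.3, 0.8, -0.3]
grip_width: 0.0855
gripper_force: 0.0
```

Run:
```python
from h import *
go(Rlean,grip-a*.0187+a*.12); print(env.observe())
```

```text
turn [-0.001 -0.268  0.208] 0.3392063911570635 | shift cm before turn [-0.214  0.023 -0.117] after turn [-0.215  0.024 -0.116] t 3.1
{'time_s': 3.1, 'q': array([ 39.603,  14.336,  97.628, -42.831,  53.364,  -9.736]), 'qvel': array([-2.222, -0.287, -2.784,  2.292,  0.406, -2.644]), 'joint_efforts': array([  1.477, -34.745, -19.177,  -2.051,  -0.391,   0.775]), 'position': array([0.417, 0.3  , 0.209]), 'tool_rot': array([[-0.728,  0.322,  0.605],
       [ 0.246,  0.947, -0.208],
       [-0.639, -0.002, -0.769]]), 'ft_force': array([ 0.272,  0.764, -0.349]), 'wrist_torque': array([0.14 , 0.227, 0.065]), 'gripper_force': 0.0, 'grip_width': 0.08552872477558346}
```

{"api": "jog_arm", "payload": {
  "plan": "0 -0.2 0.2 -0.2 0 1.3 0;0 0 0 0 0 1.3 0;0 0 0 0 0 1.3 0;0 0 0 0 0 1.3 0;0 0 0 0 0 1.3 0;0 0 0 0 0 1.3 0;0 0 0 0 0 1.3 0;0 0 0 0 0 1.3 0;0 0 0 0 0 1.3 0;0 0 0 0 0 0.2 0"
}}

```text
time_s: 3.93
position: [0.4937, 0.2729, 0.1188]
tool_rot: [[-0.723, 0.33, 0.607], [0.253, 0.944, -0.212], [-0.643, 0.001, -0.766]]
ft_force: [-0.1, -0.6, -0.5]
grip_width: 0.0854
gripper_force: 0.0
```

Run:
```python
from h import *
im=imaging.get_image("scene"); save(im,"pre_s.png",(150,110,250,210),4)
im2=imaging.get_image("top"); save(im2,"pre_t.png",(140,165,220,245),4)
p=[cv2.imread("pics/pre_s.png"),cv2.resize(cv2.imread("pics/pre_t.png"),(400,400))]
cv2.imwrite("pics/pre.png",np.hstack(p))
go(Rlean,grip-a*.0187); print(env.observe()["ft_force"])
```

```text
turn [-0.088  0.069 -0.22 ] 0.24700468204414705 | shift cm before turn [ 0.18   0.081 -0.101] after turn [ 0.179  0.082 -0.101] t 4.0333
[0.095 0.25  1.176]
```

View pics/pre.png

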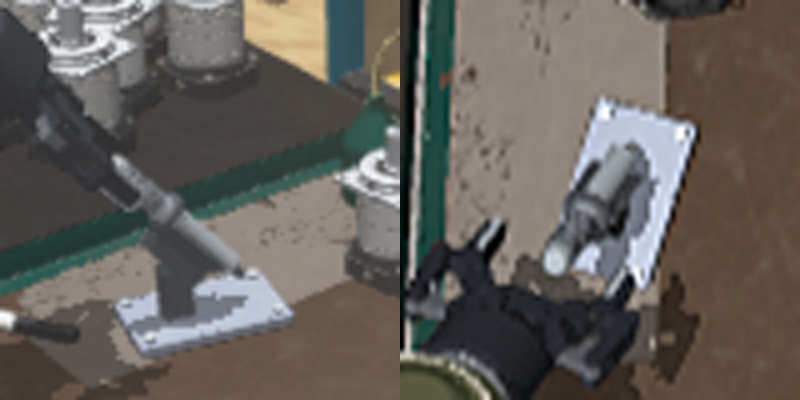

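The scene half on the left shows the fingers straddling the upper end of the grip at crop (125,190). The top half on the right shows the punch centred between the pads at (490,230) and (620,287). They may not be far enough along the axis, so I'll check with depth in tool coordinates.

Run:
```python
from h import *
o=env.observe();R=np.array(o["tool_rot"]);p=o["position"]
for c in("scene","top"):
    im=imaging.get_image(c); L=(cloud(im)-p)@R; X,Y,Z=np.moveaxis(L,-1,0)
    for n,m in(("F+",(Y>.03)&(Y<.07)),("F-",(Y<-.03)&(Y>-.07)),("mid",(abs(Y)<.02))):
        m=m&(abs(X)<.025)&(Z>-.05)&(Z<.04)
        if m.sum()>3: print(c,n,m.sum(),"x",np.percentile(X[m],[3,50,97]),"y",np.percentile(Y[m],[3,50,97]),"z",np.percentile(Z[m],[0,3,50,97,100]))
```

```text
scene F+ 22 x [-0.009 -0.002  0.005] y [0.038 0.043 0.047] z [-0.05  -0.049 -0.043 -0.036 -0.035]
scene F- 29 x [-0.009  0.     0.011] y [-0.058 -0.051 -0.046] z [-0.05  -0.049 -0.044 -0.037 -0.036]
scene mid 176 x [-0.01   0.001  0.023] y [-0.017 -0.007  0.007] z [-0.049 -0.045  0.012  0.037  0.04 ]
top F+ 13 x [-0.011 -0.005  0.009] y [0.04  0.042 0.052] z [-0.049 -0.049 -0.045 -0.034 -0.034]
top F- 8 x [-0.011 -0.007 -0.003] y [-0.058 -0.052 -0.045] z [-0.048 -0.048 -0.044 -0.036 -0.034]
top mid 145 x [-0.013 -0.005  0.008] y [-0.016 -0.004  0.012] z [-0.049 -0.048 -0.003  0.037  0.039]
```

Run:
```python
from h import *
o=env.observe();R=np.array(o["tool_rot"]);p=o["position"]
out=[]
for c,cr in(("scene",(165,125,215,175)),("top",(150,190,200,240))):
    im=imaging.get_image(c); f,cx,cy=K(im); T=np.linalg.inv(im["world_from_camera"])
    g=im["pixels"][cr[1]:cr[3],cr[0]:cr[2],::-1]; g=cv2.resize(g,(400,400),interpolation=cv2.INTER_CUBIC)
    for y in(-.0427,.0427):
        for z,col in((-.013,(0,0,255)),(-.032,(0,255,0))):
            q=T[:3,:3]@(p+R@np.array([0,y,z]))+T[:3,3]
            u=(q[0]/q[2]*f+cx-cr[0]+.5)*8;v=(q[1]/q[2]*f+cy-cr[1]+.5)*8
            cv2.circle(g,(int(u),int(v)),4,col,-1)
    out.append(g)
cv2.imwrite("pics/pre2.png",np.hstack(out))
```

```text
(no output)
```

View pics/pre2.png

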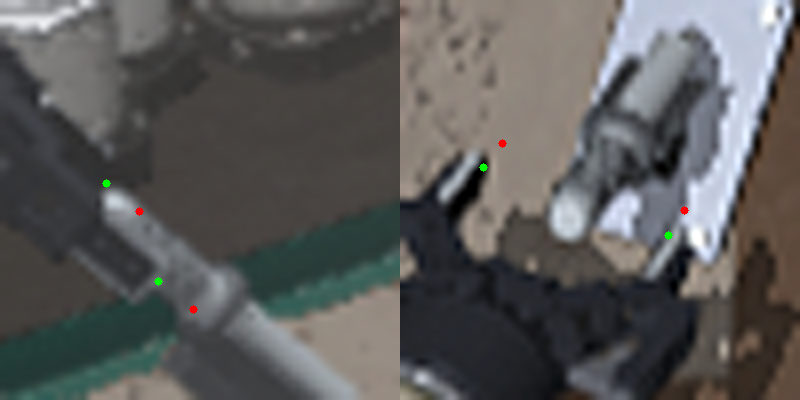

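The red dots mark the nominal open tips and the green dots mark 19 mm behind them. The visible tips sit near green, so I'll go about 6 mm deeper along the axis and then close.

{"api": "jog_arm", "payload": {
  "plan": "0 0 0 0.15 0.05 0.3 0;0 0 0 0 0 0.3 0;0 0 0 0 0 0 60;0 0 0 0 0 0 120;0 0 0 0 0 0 160;0 0 0 0 0 0 200;0 0 0 0 0 0 255;0 0 0 0 0 0 255;0 0 0 0 0 0 255;0 0 0 0 0 0 255",
  "grip_force": 80
}}

```text
time_s: 5.07
position: [0.495, 0.2745, 0.1148]
tool_rot: [[-0.722, 0.326, 0.61], [0.251, 0.945, -0.208], [-0.645, 0.003, -0.764]]
ft_force: [-3.1, 4.5, 3.1]
grip_width: 0.0202
gripper_force: 78.2
```

Run:
```python
from h import *
o=env.observe();R=np.array(o["tool_rot"]);p=o["position"];print(o["ft_force"],o["wrist_torque"],o["grip_width"],o["gripper_force"],o["q"])
for c in("scene","top"):
    im=imaging.get_image(c); L=(cloud(im)-p)@R; X,Y,Z=np.moveaxis(L,-1,0)
    for n,m in(("F+",(Y>.013)&(Y<.04)),("F-",(Y<-.013)&(Y>-.04))):
        m=m&(abs(X)<.02)&(Z>-.05)&(Z<.004)
        if m.sum()>3: print(c,n,m.sum(),"y",np.percentile(Y[m],[3,50,97]),"z",np.percentile(Z[m],[3,50,97,100]))
```

```text
[-3.119  4.528  3.146] [0.877 0.191 0.71 ] 0.020163248045462358 78.2302460239157 [ 31.037  24.875 101.045 -52.735  38.263  -1.637]
scene F- 55 y [-0.024 -0.019 -0.013] z [-0.048 -0.037 -0.021 -0.009]
top F+ 9 y [0.013 0.018 0.021] z [-0.05  -0.038 -0.029 -0.027]
top F- 20 y [-0.027 -0.02  -0.013] z [-0.047 -0.037 -0.025 -0.023]
```

{"api": "jog_arm", "payload": {
  "plan": "0 0 0 0 0 -0.4 255;0 0 0 0 0 -0.8 255;0 0 0 0 0 -1.3 255;0 0 0 0 0 -1.5 255;0 0 0 0 0 -1.5 255;0 0 0 0 0 -1.5 255;0 0 0 0 0 -1.5 255;0 0 0 0 0 -1.5 255;0 0 0 0 0 -1.5 255;0 0 0 0 0 -1.5 255",
  "grip_force": 100
}}

```text
time_s: 6.0
position: [0.4142, 0.3001, 0.2132]
tool_rot: [[-0.724, 0.329, 0.606], [0.251, 0.944, -0.212], [-0.642, -0.001, -0.766]]
ft_force: [0.4, 0.0, -3.2]
grip_width: 0.0191
gripper_force: 97.8
```

```bash
cat > axis.py <<'E'
from h import *
from scipy.optimize import least_squares
import sys
# fit barrel axis in tool coords (barrel region z 0.02..0.08 ahead of TCP)
o=env.observe();R=np.array(o["tool_rot"]);p=np.array(o["position"]);Q=[];T=[]
for c in("scene","top"):
    im=imaging.get_image(c); L=((cloud(im)-p)@R).reshape(-1,3); 
    m=(np.hypot(L[:,0],L[:,1])<.022)&(L[:,2]>-.01)&(L[:,2]<.12); A=L[m]; print(c,len(A),"z max",np.sort(A[:,2])[-4:])
    Q.append(A[(A[:,2]>.022)&(A[:,2]<.076)])
    h=[ (round(z,3),round(float(np.ptp(A[abs(A[:,2]-z)<.003][:,1])),3)) for z in np.arange(0,.1,.006) if (abs(A[:,2]-z)<.003).sum()>2]; print(h)
def f(v,P):
    a=np.array([v[2],v[3],1]);a/=np.linalg.norm(a); return np.linalg.norm(np.cross(P-np.array([v[0],v[1],0.05]),a),axis=1)-.011
for P in Q+[np.vstack(Q)]:
    if len(P)>10:
        r=least_squares(f,[0,0,0,0],args=(P,),loss="soft_l1",f_scale=.001); v=r.x
        print(len(P),"xy at z=.05 mm",v[:2]*1000,"tilt deg x,y",np.degrees(v[2:]),np.sqrt(np.mean(r.fun**2)), "world axis",-R@np.array([v[2],v[3],1]))
print(o["ft_force"],o["time_s"],p)
E
python3 axis.py
```

```text
scene 245 z max [0.098 0.099 0.1   0.105]
[(np.float64(0.0), 0.015), (np.float64(0.006), 0.029), (np.float64(0.012), 0.023), (np.float64(0.018), 0.009), (np.float64(0.024), 0.01), (np.float64(0.03), 0.015), (np.float64(0.036), 0.019), (np.float64(0.042), 0.017), (np.float64(0.048), 0.01), (np.float64(0.054), 0.011), (np.float64(0.06), 0.009), (np.float64(0.066), 0.012), (np.float64(0.072), 0.012), (np.float64(0.078), 0.015), (np.float64(0.084), 0.014), (np.float64(0.09), 0.009), (np.float64(0.096), 0.01)]
top 147 z max [0.094 0.098 0.099 0.102]
[(np.float64(0.0), 0.025), (np.float64(0.006), 0.03), (np.float64(0.012), 0.027), (np.float64(0.018), 0.01), (np.float64(0.024), 0.015), (np.float64(0.03), 0.017), (np.float64(0.036), 0.019), (np.float64(0.042), 0.018), (np.float64(0.048), 0.017), (np.float64(0.054), 0.018), (np.float64(0.06), 0.016), (np.float64(0.066), 0.011), (np.float64(0.072), 0.021), (np.float64(0.078), 0.013), (np.float64(0.084), 0.019), (np.float64(0.096), 0.005)]
121 xy at z=.05 mm [2.26  1.456] tilt deg x,y [0.476 1.387] 0.0018622865464399065 world axis [-0.608  0.187  0.772]
67 xy at z=.05 mm [ 1.085 -0.59 ] tilt deg x,y [1.007 1.841] 0.0012676606528835902 world axis [-0.604  0.178  0.778]
188 xy at z=.05 mm [1.679 0.889] tilt deg x,y [0.566 0.874] 0.0018525764321860527 world axis [-0.604  0.196  0.773]
[ 0.35   0.015 -3.178] 6.0 [0.414 0.3   0.213]
```

{"api": "jog_arm", "payload": {
  "plan": "0 3 0 0 0 -0.5 255;0 6 0 0 0 -0.5 255;0 6 0 0 0 -0.5 255;0 6 0 0 0 -0.5 255;0 6 0 0 0 -0.5 255;0 6 0 0 0 0 255;0 5 0 0 0 0 255;0 2 0 0 0 0 255;0 0 0 0 0 0 255"
}}

```text
time_s: 6.85
position: [0.4051, 0.3035, 0.2335]
tool_rot: [[-0.944, 0.331, -0.001], [0.331, 0.944, -0.001], [0.001, -0.001, -1.0]]
ft_force: [0.2, -0.3, -4.8]
grip_width: 0.0192
gripper_force: 97.9
```

Run:
```python
from h import *
R=frame(np.array([0,0,-1.]),np.array([.325,.946,0])); go(R,np.array([.5005,-.084,.24]))
o=env.observe();print(o["q"],o["position"],o["ft_force"])
```

```text
turn [-0.07  -0.049 -0.34 ] 0.3501749218997927 | shift cm before turn [-21.814 -33.424  -0.628] after turn [-21.616 -33.552  -0.65 ] t 6.85
[ 23.434  16.449  78.457  -0.019  85.178 -47.264] [0.405 0.304 0.233] [ 0.226 -0.294 -4.848]
```

{"api": "jog_arm", "payload": {
  "plan": "0 0 0 -1 -1.5 -0.2 255;0 0 0 -2 -3.1 -0.2 255;0 0 0 -2.2 -3.4 -0.2 255;0 0 0 -2.2 -3.4 0 255;0 0 0 -2.2 -3.4 0 255;0 0 0 -2.2 -3.4 0 255;0 0 0 -2.2 -3.4 0 255;0 0 0 -2.2 -3.4 0 255;0 0 0 -2.2 -3.4 0 255;0 0 0 -2.2 -3.4 0 255"
}}

```text
time_s: 7.68
position: [0.4937, -0.0649, 0.2403]
tool_rot: [[-0.945, 0.328, 0.001], [0.328, 0.945, -0.0], [-0.001, 0.0, -1.0]]
ft_force: [1.0, 1.5, -5.3]
grip_width: 0.0194
gripper_force: 98.3
```

{"api": "jog_arm", "payload": {
  "plan": "0 0 0 -0.8 -1.1 0 255;0 0 0 -0.2 -0.3 0 255;0 0 0 0 0 0 255;0 0 0 0 0 0 255"
}}

```text
time_s: 8.02
position: [0.4986, -0.0783, 0.2406]
tool_rot: [[-0.945, 0.327, 0.001], [0.327, 0.945, 0.001], [-0.001, 0.001, -1.0]]
ft_force: [-0.1, -0.1, -4.4]
grip_width: 0.0192
gripper_force: 98.6
```

```bash
python3 axis.py
python3 - <<'E'
from h import *
R=frame(np.array([0,0,-1.]),np.array([.325,.946,0])); go(R,np.array([.5005,-.084,.24]))
im=imaging.get_image("scene"); save(im,"above_s.png",(225,165,315,265),6)
for c in("scene","top"):
    i=imaging.get_image(c)
    print([ (r["confidence"],on_plane(i,r["at"],.032)) for r in models.tip_of(c,"spot_1")])
E
```

```text
scene 323 z max [0.103 0.104 0.108 0.108]
[(np.float64(0.0), 0.019), (np.float64(0.006), 0.028), (np.float64(0.012), 0.02), (np.float64(0.018), 0.014), (np.float64(0.024), 0.016), (np.float64(0.03), 0.012), (np.float64(0.036), 0.013), (np.float64(0.042), 0.01), (np.float64(0.048), 0.012), (np.float64(0.054), 0.011), (np.float64(0.06), 0.011), (np.float64(0.066), 0.011), (np.float64(0.072), 0.02), (np.float64(0.078), 0.019), (np.float64(0.084), 0.018), (np.float64(0.09), 0.011), (np.float64(0.096), 0.002)]
top 0 z max []
[]
153 xy at z=.05 mm [0.717 2.095] tilt deg x,y [-0.106  0.879] 0.0015221623041040296 world axis [-0.008 -0.015  1.   ]
153 xy at z=.05 mm [0.717 2.095] tilt deg x,y [-0.106  0.879] 0.0015221623041040296 world axis [-0.008 -0.015  1.   ]
[-0.13  -0.107 -4.434] 8.0167 [ 0.499 -0.078  0.241]
turn [ 0.086  0.106 -0.046] 0.14453075702350782 | shift cm before turn [-0.357 -0.519  0.106] after turn [-0.357 -0.519  0.106] t 8.1167
[(0.63, array([ 0.506, -0.018,  0.032])), (0.62, array([ 0.497, -0.086,  0.032]))]
[(0.85, array([ 0.495, -0.081,  0.032])), (0.77, array([ 0.503, -0.043,  0.032])), (0.62, array([0.468, 0.292, 0.032])), (0.56, array([ 0.495, -0.133,  0.032]))]
```

View pics/above_s.png

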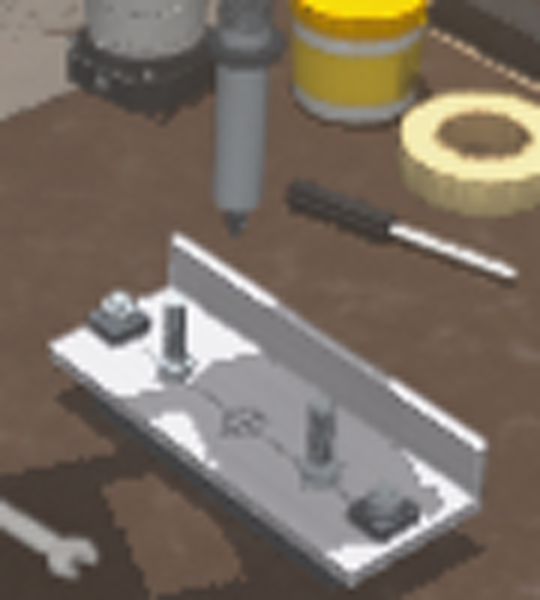

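The scene crop shows the punch upright with its nose at crop (235,228). The free circle is at (242,423), which is pixel (265.3,235.5) and agrees with the earlier fix. I'll correct the offset and descend.

{"api": "jog_arm", "payload": {
  "plan": "0 0 0 -0.25 -0.4 0.5 255;0 0 0 -0.22 -0.34 1 255;0 0 0 0 0 1.2 255;0 0 0 0 0 1.2 255;0 0 0 0 0 1.2 255;0 0 0 0 0 1.2 255;0 0 0 0 0 1.2 255;0 0 0 0 0 0.8 255;0 0 0 0 0 0.3 255;0 0 0 0 0 0 255"
}}

```text
time_s: 9.2
position: [0.5012, -0.0879, 0.1542]
tool_rot: [[-0.945, 0.328, 0.001], [0.328, 0.945, 0.001], [-0.0, 0.002, -1.0]]
ft_force: [-0.0, 0.2, -2.9]
grip_width: 0.0193
gripper_force: 98.6
```

```bash
python3 axis.py|tail -2
python3 - <<'E'
from h import *
im=imaging.get_image("scene"); save(im,"near_s.png",(235,195,295,255),10)
f,cx,cy=K(im);T=np.linalg.inv(im["world_from_camera"]);o=env.observe()
q=T[:3,:3]@np.array([.5005,-.0837,.032])+T[:3,3];print("spot px",q[0]/q[2]*f+cx,q[1]/q[2]*f+cy)
q=T[:3,:3]@(o["position"]+np.array([0,.003,-.107]))+T[:3,3];print("tip px",q[0]/q[2]*f+cx,q[1]/q[2]*f+cy)
E
```

```text
136 xy at z=.05 mm [0.108 2.082] tilt deg x,y [-0.14   0.537] 0.0013494838696802524 world axis [-0.006 -0.009  1.   ]
[-0.022  0.176 -2.865] 9.2 [ 0.501 -0.088  0.154]
spot px 265.4740950786429 235.5842173395445
tip px 266.29225683499277 230.80625856692285
```

View pics/near_s.png

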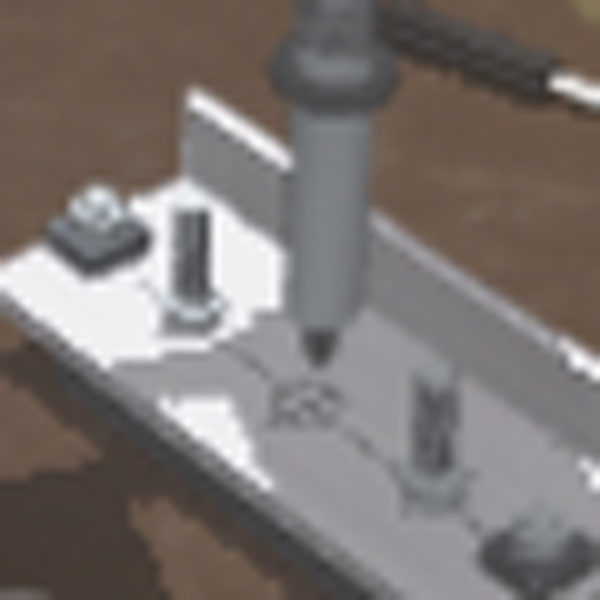

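The nose at crop (318,368) is about 1 px right of the circle at (307,403) and about 15 mm above the plate. I'll make a small correction and then descend while watching the force.

{"api": "jog_arm", "payload": {
  "plan": "0 0 0 0.18 0.07 0.2 255;0 0 0 0 0 0.3 255;0 0 0 0 0 0.3 255;0 0 0 0 0 0.3 255;0 0 0 0 0 0.2 255;0 0 0 0 0 0 255;0 0 0 0 0 0 255"
}}

```text
time_s: 9.93
position: [0.5, -0.0866, 0.142]
tool_rot: [[-0.945, 0.327, 0.002], [0.327, 0.945, 0.001], [-0.002, 0.002, -1.0]]
ft_force: [0.1, -0.0, -3.2]
grip_width: 0.0196
gripper_force: 98.7
```

{"api": "jog_arm", "payload": {
  "plan": "0 0 0 0 0 0.1 255;0 0 0 0 0 0.1 255;0 0 0 0 0 0.1 255;0 0 0 0 0 0 255;0 0 0 0 0 0 255"
}}

```text
time_s: 10.35
position: [0.5002, -0.0866, 0.1393]
tool_rot: [[-0.945, 0.327, 0.003], [0.327, 0.945, 0.001], [-0.003, 0.002, -1.0]]
ft_force: [0.5, 0.0, -0.8]
grip_width: 0.0198
gripper_force: 98.9
```

{"api": "jog_arm", "payload": {
  "plan": "0 0 0 0 0 0.1 255;0 0 0 0 0 0.1 255;0 0 0 0 0 0 255;0 0 0 0 0 0 255"
}}

```text
time_s: 10.68
position: [0.5002, -0.0866, 0.1374]
tool_rot: [[-0.945, 0.327, 0.003], [0.327, 0.945, 0.0], [-0.003, 0.002, -1.0]]
ft_force: [0.4, 0.4, 3.8]
grip_width: 0.0196
gripper_force: 99.4
```

{"api": "jog_arm", "payload": {
  "plan": "0 0 0 0 0 0.1 255;0 0 0 0 0 0.1 255;0 0 0 0 0 0 255;0 0 0 0 0 0 255"
}}

```text
time_s: 11.02
position: [0.5004, -0.0867, 0.1357]
tool_rot: [[-0.945, 0.327, 0.004], [0.327, 0.945, 0.0], [-0.004, 0.002, -1.0]]
ft_force: [-0.7, 0.5, 6.6]
grip_width: 0.0195
gripper_force: 99.9
```

{"api": "jog_arm", "payload": {
  "plan": "0 0 0 0 0 0.1 255;0 0 0 0 0 0.1 255;0 0 0 0 0 0 255;0 0 0 0 0 0 255"
}}

```text
time_s: 11.35
position: [0.5, -0.0865, 0.1331]
tool_rot: [[-0.945, 0.327, 0.003], [0.327, 0.945, 0.001], [-0.002, 0.002, -1.0]]
ft_force: [1.4, 0.5, 1.3]
grip_width: 0.0194
gripper_force: 99.4
```

{"api": "jog_arm", "payload": {
  "plan": "0 0 0 0 0 0.1 255;0 0 0 0 0 0.05 255;0 0 0 0 0 0 255;0 0 0 0 0 0 255"
}}

```text
time_s: 11.68
position: [0.4999, -0.0865, 0.1313]
tool_rot: [[-0.945, 0.327, 0.002], [0.327, 0.945, 0.001], [-0.001, 0.002, -1.0]]
ft_force: [0.8, -0.1, -0.5]
grip_width: 0.0196
gripper_force: 99.1
```

{"api": "jog_arm", "payload": {
  "plan": "0 0 0 0 0 0.07 255;0 0 0 0 0 0 255;0 0 0 0 0 0 255"
}}

```text
time_s: 11.93
position: [0.4999, -0.0865, 0.1307]
tool_rot: [[-0.945, 0.327, 0.002], [0.327, 0.945, 0.001], [-0.002, 0.002, -1.0]]
ft_force: [0.3, 0.9, -0.9]
grip_width: 0.0195
gripper_force: 99.1
```

{"api": "jog_arm", "payload": {
  "plan": "0 0 0 0 0 0.05 255;0 0 0 0 0 0 255;0 0 0 0 0 0 255"
}}

```text
time_s: 12.18
position: [0.5, -0.0865, 0.1303]
tool_rot: [[-0.945, 0.327, 0.002], [0.327, 0.945, 0.001], [-0.002, 0.002, -1.0]]
ft_force: [-0.0, -0.1, -1.3]
grip_width: 0.019
gripper_force: 99.1
```

{"api": "jog_arm", "payload": {
  "plan": "0 0 0 0 0 0.05 255;0 0 0 0 0 0 255;0 0 0 0 0 0 255"
}}

```text
time_s: 12.43
position: [0.5001, -0.0866, 0.13]
tool_rot: [[-0.945, 0.327, 0.003], [0.327, 0.945, 0.001], [-0.002, 0.002, -1.0]]
ft_force: [0.6, 0.9, 1.4]
grip_width: 0.0191
gripper_force: 99.4
```

{"api": "jog_arm", "payload": {
  "plan": "0 0 0 0 0 0.05 255;0 0 0 0 0 0 255;0 0 0 0 0 0 255"
}}

```text
time_s: 12.68
position: [0.5002, -0.0866, 0.1297]
tool_rot: [[-0.945, 0.327, 0.003], [0.327, 0.945, 0.001], [-0.003, 0.002, -1.0]]
ft_force: [0.4, 1.3, 5.1]
grip_width: 0.0195
gripper_force: 99.8
```

```bash
python3 axis.py|tail -2
python3 - <<'E'
from h import *
im=imaging.get_image("scene"); save(im,"in_s.png",(240,205,290,255),8)
E
```

```text
132 xy at z=.05 mm [0.581 2.391] tilt deg x,y [-0.272  2.011] 0.0011682927985658877 world axis [-0.019 -0.032  1.   ]
[0.408 1.271 5.064] 12.6833 [ 0.5   -0.087  0.13 ]
```

View pics/in_s.png

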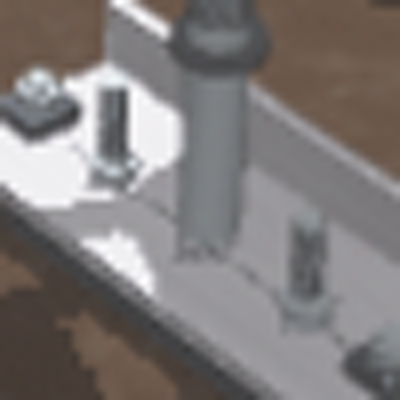

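The barrel mouth is down at the circle at about (205,245), the force is rising at the hard stop, and the axis fit lands within 2 mm of the spot. I'll lift and return.

{"api": "jog_arm", "payload": {
  "plan": "0 0 0 0 0 -0.3 255;0 0 0 0 0 -0.7 255;0 0 0 0 0 -1.3 255;0 0 0 0 0 -1.5 255;0 0 0 0 0 -1.5 255;0 0 0 0 0 -1.5 255;0 0 0 0 0 -1.5 255;0 0 0 0 0 -1.5 255;0 0 0 0 0 -1.2 255;0 0 0 0 0 -0.5 255"
}}

```text
time_s: 13.67
position: [0.4998, -0.0867, 0.2458]
tool_rot: [[-0.945, 0.327, 0.004], [0.327, 0.945, 0.0], [-0.004, 0.001, -1.0]]
ft_force: [0.7, 0.4, -3.7]
grip_width: 0.0189
gripper_force: 99.6
```

{"api": "jog_arm", "payload": {
  "plan": "0 0 0 1 1.5 0 255;0 0 0 2.2 3.3 0 255;0 0 0 2.2 3.4 0 255;0 0 0 2.2 3.4 0 255;0 0 0 2.2 3.4 0 255;0 0 0 2.2 3.4 0 255;0 0 0 2.2 3.4 0 255;0 0 0 2.2 3.4 0 255;0 0 0 2.2 3.4 0 255;0 0 0 2 3 0 255"
}}

```text
time_s: 14.5
position: [0.4071, 0.2814, 0.2439]
tool_rot: [[-0.945, 0.327, 0.001], [0.327, 0.945, 0.0], [-0.001, 0.001, -1.0]]
ft_force: [1.6, -0.1, -3.7]
grip_width: 0.0194
gripper_force: 99.6
```

{"api": "jog_arm", "payload": {
  "plan": "0 0 0 1.2 1.5 0 255;0 -3 0 0 0 0 255;0 -6 0 0 0 0 255;0 -6 0 0 0 0 255;0 -6 0 0 0 0 255;0 -6 0 0 0 0 255;0 -6 0 0 0 0 255;0 -5 0 0 0 0 255;0 -2 0 0 0 0 255;0 0 0 0 0 0 255"
}}

```text
time_s: 15.33
position: [0.4002, 0.2974, 0.2426]
tool_rot: [[-0.724, 0.326, 0.608], [0.248, 0.945, -0.211], [-0.643, -0.002, -0.766]]
ft_force: [0.2, 1.1, -4.2]
grip_width: 0.0194
gripper_force: 99.8
```

```bash
python3 axis.py
python3 - <<'E'
from h import *
R=np.array([[-.722,.326,.61],[.251,.945,-.208],[-.645,.003,-.764]]); R=frame(R[:,2],R[:,1])
go(R,np.array([.495,.2745,.1148])-.15*R[:,2]); print(env.observe()["position"],env.observe()["tool_rot"])
E
```

```text
scene 257 z max [0.1   0.101 0.102 0.104]
[(np.float64(0.0), 0.012), (np.float64(0.006), 0.028), (np.float64(0.012), 0.021), (np.float64(0.018), 0.01), (np.float64(0.024), 0.009), (np.float64(0.03), 0.01), (np.float64(0.036), 0.015), (np.float64(0.042), 0.013), (np.float64(0.048), 0.008), (np.float64(0.054), 0.013), (np.float64(0.06), 0.013), (np.float64(0.066), 0.012), (np.float64(0.072), 0.017), (np.float64(0.078), 0.011), (np.float64(0.084), 0.014), (np.float64(0.09), 0.001), (np.float64(0.096), 0.005)]
top 160 z max [0.089 0.094 0.104 0.106]
[(np.float64(0.0), 0.017), (np.float64(0.006), 0.032), (np.float64(0.012), 0.03), (np.float64(0.024), 0.011), (np.float64(0.03), 0.018), (np.float64(0.036), 0.019), (np.float64(0.042), 0.021), (np.float64(0.048), 0.016), (np.float64(0.054), 0.016), (np.float64(0.06), 0.017), (np.float64(0.066), 0.016), (np.float64(0.072), 0.012), (np.float64(0.078), 0.021), (np.float64(0.084), 0.016)]
123 xy at z=.05 mm [2.132 2.206] tilt deg x,y [0.574 1.187] 0.0020965993062097817 world axis [-0.607  0.189  0.772]
71 xy at z=.05 mm [ 1.098 -0.622] tilt deg x,y [1.85  1.404] 0.0013562763268672852 world axis [-0.592  0.18   0.787]
194 xy at z=.05 mm [1.53  1.227] tilt deg x,y [1.191 0.473] 0.002139518888515983 world axis [-0.595  0.198  0.779]
[ 0.194  1.138 -4.153] 15.3333 [0.4   0.297 0.243]
turn [-0.139 -0.154  0.04 ] 0.2115880206122555 | shift cm before turn [1.01  0.828 1.044] after turn [1.013 0.824 1.043] t 15.4333
[0.402 0.298 0.244] [[-0.724  0.327  0.608]
 [ 0.251  0.945 -0.21 ]
 [-0.643  0.001 -0.766]]
```

{"api": "jog_arm", "payload": {
  "plan": "0 0 0 0.5 0.4 0.5 255;0 0 0 0.5 0.42 0.5 255;0 0 0 0 0 0 255;0 0 0 0 0 0 255;0 0 0 0 0 0 255"
}}

```text
time_s: 15.85
position: [0.4038, 0.3056, 0.2302]
tool_rot: [[-0.722, 0.328, 0.609], [0.251, 0.945, -0.21], [-0.644, 0.001, -0.765]]
ft_force: [-0.3, 0.0, -3.9]
grip_width: 0.0192
gripper_force: 99.7
```

Run:
```python
from h import *
R=np.array([[-.722,.326,.61],[.251,.945,-.208],[-.645,.003,-.764]]); R=frame(R[:,2],R[:,1])
go(R,np.array([.495,.2745,.1148])-.15*R[:,2]); print(env.observe()["position"],env.observe()["ft_force"])
```

```text
turn [-0.132 -0.045 -0.004] 0.13921531375509202 | shift cm before turn [0.08  0.001 0.036] after turn [0.08  0.001 0.036] t 15.85
[0.404 0.306 0.23 ] [-0.32   0.018 -3.901]
```

{"api": "jog_arm", "payload": {
  "plan": "0 0 0 -0.07 0 0.8 255;0 0 0 0 0 1.4 255;0 0 0 0 0 1.5 255;0 0 0 0 0 1.5 255;0 0 0 0 0 1.5 255;0 0 0 0 0 1.5 255;0 0 0 0 0 1.5 255;0 0 0 0 0 1.3 255;0 0 0 0 0 1 255;0 0 0 0 0 0 255"
}}

```text
time_s: 16.68
position: [0.4783, 0.2797, 0.1378]
tool_rot: [[-0.723, 0.328, 0.609], [0.251, 0.945, -0.211], [-0.644, 0.001, -0.765]]
ft_force: [2.1, 0.1, -3.7]
grip_width: 0.0194
gripper_force: 99.7
```

{"api": "jog_arm", "payload": {
  "plan": "0 0 0 0 0 0.8 255;0 0 0 0 0 0.7 255;0 0 0 0 0 0.7 255;0 0 0 0 0 0.4 255;0 0 0 0 0 0 255;0 0 0 0 0 0 255"
}}

```text
time_s: 17.18
position: [0.4933, 0.2749, 0.1192]
tool_rot: [[-0.722, 0.327, 0.61], [0.251, 0.945, -0.21], [-0.645, 0.002, -0.765]]
ft_force: [2.2, 1.3, -3.5]
grip_width: 0.0189
gripper_force: 99.7
```

Run:
```python
from h import *
R=np.array([[-.722,.326,.61],[.251,.945,-.208],[-.645,.003,-.764]]); R=frame(R[:,2],R[:,1])
go(R,np.array([.495,.2745,.1148])); print(env.observe()["position"],env.observe()["ft_force"])
```

```text
turn [-0.096 -0.017 -0.003] 0.09756206181064825 | shift cm before turn [0.15  0.014 0.449] after turn [0.15  0.013 0.449] t 17.1833
[0.493 0.275 0.119] [ 2.227  1.269 -3.452]
```

{"api": "jog_arm", "payload": {
  "plan": "0 0 0 0.05 0 0.2 255;0 0 0 0.07 0 0.15 255;0 0 0 0 0 0 255;0 0 0 0 0 0 255"
}}

```text
time_s: 17.52
position: [0.4946, 0.2747, 0.116]
tool_rot: [[-0.722, 0.327, 0.61], [0.251, 0.945, -0.209], [-0.645, 0.002, -0.764]]
ft_force: [3.1, 1.5, -2.3]
grip_width: 0.0193
gripper_force: 99.9
```

{"api": "jog_arm", "payload": {
  "plan": "0 0 0 0.03 0 0.08 255;0 0 0 0 0 0 255;0 0 0 0 0 0 255"
}}

```text
time_s: 17.77
position: [0.4949, 0.2746, 0.1152]
tool_rot: [[-0.722, 0.327, 0.61], [0.251, 0.945, -0.209], [-0.645, 0.002, -0.764]]
ft_force: [2.7, 1.9, -1.1]
grip_width: 0.0192
gripper_force: 100.2
```

Back at the home pose with light contact. I'll release, opening slowly, and retract along the axis.

{"api": "jog_arm", "payload": {
  "plan": "0 0 0 0 0 0 180;0 0 0 0 0 0 150;0 0 0 0 0 0 110;0 0 0 0 0 0 60;0 0 0 0 0 0 0;0 0 0 0 0 0 0;0 0 0 0 0 0 0;0 0 0 0 0 0 0",
  "grip_force": 20
}}

```text
time_s: 18.43
position: [0.4946, 0.2743, 0.1149]
tool_rot: [[-0.722, 0.327, 0.609], [0.251, 0.945, -0.21], [-0.644, 0.001, -0.765]]
ft_force: [-0.4, -0.9, 0.2]
grip_width: 0.0852
gripper_force: 0.0
```

{"api": "jog_arm", "payload": {
  "plan": "0 0 0 0 0 -0.5 0;0 0 0 0 0 -1 0;0 0 0 0 0 -1.5 0;0 0 0 0 0 -1.5 0;0 0 0 0 0 -2 0;0 0 0 0 0 -2 0;0 0 0 0 0 -2 0;0 0 0 0 0 -2 0;0 0 0 0 0 -1 0;0 0 0 0 0 0 0"
}}

```text
time_s: 19.27
position: [0.4116, 0.3036, 0.2203]
tool_rot: [[-0.721, 0.325, 0.612], [0.251, 0.946, -0.207], [-0.646, 0.005, -0.764]]
ft_force: [0.4, 0.9, -0.3]
grip_width: 0.0855
gripper_force: 0.0
```

```bash
sed -i 's/|Z>.2)/&/' cyl.py; python3 cyl.py | tail -6
python3 - <<'E'
from h import *
im=imaging.get_image("scene"); save(im,"end_s.png",(150,110,310,260),4); print(env.observe()["ft_force"],env.observe()["grip_width"])
E
```

```text
[0.4774 0.2635] [-18.724  40.   ] res 0.0048466827202614535 top s [0.0269 0.0278 0.0293] axis [-0.6088  0.2063  0.766 ]
[0.4765 0.2637] [-18.112   52.3933] res 0.004614352072862708 top s [0.0266 0.0282 0.0287] axis [-0.753   0.2463  0.6102]
[0.475  0.2794] [-20.4793  40.    ] res 0.0030859925395212303 top s [0.0222 0.0242 0.0254] axis [-0.6022  0.2249  0.766 ]
[0.4733 0.2795] [-17.1842  45.5908] res 0.002762326603215831 top s [0.0211 0.0226 0.0245] axis [-0.6825  0.2111  0.6998]
[0.4755 0.2806] [-19.3656  40.    ] res 0.0029183835474926533 top s [0.0222 0.0239 0.0255] axis [-0.6064  0.2131  0.766 ]
[0.4747 0.2807] [-18.0608  43.7517] res 0.002794454431589898 top s [0.0218 0.0231 0.0251] axis [-0.6575  0.2144  0.7223]
[ 0.016 -0.717  0.174] 0.08528441640935074
```

View pics/end_s.png

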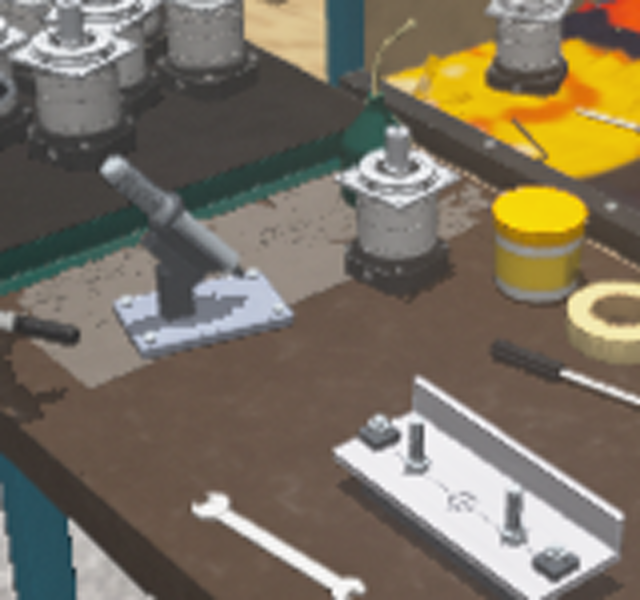

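The punch lies in the cradle exactly as in the first picture: its grip end is at crop (113,170), the earlier position plus the 40 px crop shift. The bystander tools visible in this crop haven't moved, and the gripper is clear.

```bash
python3 -c "
from rig import job; print(job.close_job())"
```

```text
the job is handed in; nothing more can be done
None
```

I punched the free middle spot (spot_1) to the nose's hard stop, put the punch back in its cradle as it lay, and handed the job in; no verdict was shown.

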